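# Tip the lens retaining rings out of the hinged tray into the catch bin

### The job

Lift the orange catch bin up and off its peg and set it down upright on the bench and let go (hold it by its sides for this), then, since fingers do not fit beside it in the dock, take it again by the bar of its back plate, push it low front first fully home into the grey dock under the blue tray's lip, and let go. Then raise the tray by its black handle until all three black rings have slid into the bin, and lower it gently all the way back down, never letting it drop. Leave the other things on the bench where they are.

Things in the scene. Friction and masses are not known exactly. Their poses are not given: they have to be found in the camera images.
- bin: Open orange bin (all in mm), 100 long (x) x 66 wide (y); origin at the centre of its underside, z up; about 0.12 kg. Low front wall 38 high at +x, side walls 50 high, 3 thick, back plate 114 high, 8 thick at -x (x -50 to -42) with a window (40 wide, z 60 to 100). Starts hanging level by this window on the stand's peg, underside 52 above the bench, back plate against the panel.
- bin_bar (a point): Centre of the bin's grip bar above the window of its back plate (mm): bar 8 thick along the bin's x, 66 long along y, 14 high (z 100 to 114); lies at (-46, 0, 107) in the bin's frame.
- hang_stand: Fixed stand (mm): wooden panel 70 wide, 150 high, 10 thick, dark steel foot behind it (x 5 to 65, 80 wide, 10 high). Origin on the bench under the middle of the panel's face (plane x = 0, looking to its -x). The bin's low front points to the stand's -x.
- peg (a point): Where the peg leaves the panel, height 148 mm. Round steel peg, 8 diameter, sticks out 22 along the stand's -x, its end turned up to height 162. To take the bin off raise it 14 to 28, then move it at least 30 along the stand's -x.
- station: Fixed tipping station (mm); origin on the bench at the middle of the dock's stop face (x = 0), z up. Dock opens to -x: two grey cheeks 50 high, 74 apart, x = 0 to -60, then flaring to 90 apart at x = -82; no floor, the bin slides on the bench. Home: bin touches the stop, its origin at x = -50, y = 0, its x axis along the station's +x. Fingers do not fit between bin and cheeks.
- tilt_tray (a joint): Angle of the blue tray: 0 level, at rest (start), grows as the handle end (station's +x) is raised, stop at 1.0 rad. It falls back if let go. Rings begin to slide between 0.45 and 0.75 rad; some take a second to drop. Channel 50 mm wide, walls 22 high, 0.25 kg, closed at station x = 104, open at its lip, 26 beyond the hinge over the bin's front wall.
- tray_handle (a point): Middle of the tray's black round handle bar (mm): 10 diameter, 44 long along the station's y, held by thin rods at both ends; 140 from the hinge (station x = 144), height 78 when the tray rests; 35 of free room between bar and tray end. Moves with the tray.
- tray_hinge (a point): Middle of the tray's hinge line, at (4, 0, 66) mm in the station's frame. The hinge runs along the station's y.
- ring_1: Black anodised retaining ring, 32 mm across, 12 mm high, 15 g; origin at the centre of its underside. Lies in the blue tray at the start.
- ring_2: Black anodised retaining ring, 32 mm across, 12 mm high, 15 g; origin at the centre of its underside. Lies in the blue tray at the start.
- ring_3: Black anodised retaining ring, 32 mm across, 12 mm high, 15 g; origin at the centre of its underside. Lies in the blue tray at the start.
- barrel: Bystander: a black lens barrel, 52 mm across, 72 high, standing; origin at the centre of its underside. Leave it alone.
- tape: Bystander: a roll of paper tape lying flat, 68 mm across, 19 high; origin at the centre of its underside. Leave it alone.
- cup: Bystander: a plain pale steel cup, 52 mm across, 114 high, standing; origin at the centre of its underside. Leave it alone.
- bench_stopper: Bystander: a black bottle stopper standing on its narrow end, 43 mm across, 32 high; origin at the centre of its underside. Leave it alone.

How it is judged:
By the outcome, as a careful person would: the job done as asked, in the order asked, and still so for the second after the job is handed in, with the robot touching nothing.
It also fails if it takes over 64 s, if anything falls off the work surface, if the arm or the gripper's body presses on something with over 40 N, if the wrist force passes 120 N, or if a joint passes its speed limit or range.

### The arm

A 6-joint arm with a two-finger parallel gripper is mounted at the origin on a cart in front of the work surface, level with it; the furniture and walls round the work are solid. World frame = base frame: x ahead of the robot, y to its left, z up, the work surface at z = 0. Lengths are in m, angles in rad, forces in N, time in s.
With the tool pointing down it reaches from about 0.3 to 0.775 m from the base axis. Payload 14.6 kg.
Tool frame: the origin (TCP) lies at the very end of the fingers, on their centre line; the grasp point (between the pads) lies 19 mm behind it; z points along the fingers, x is the direction in which the jaws open and shut, and the axes are right-handed (so a half turn about z gives the same grasp; the last joint's range is limited). The gripper opens to 94 mm and grips with 3 to 60 N. Pads are 16 mm wide; open, the fingers measure 119 mm over their backs; the gripper's body (75 mm by 177 mm) begins 78 mm behind the grasp point.
Start: joints at [1.131, 0.3, 1.521, -0, 1.321, -0.067], TCP at [0.2, 0.512, 0.205] pointing down, gripper open.
Joint ranges: [-3.03, 3.03], [-0.79, 2.21], [0.23, 2.52], [-1.04, 4.18], [0, 3.07], [-2.55, 2.55]. Speed limits (rad/s): [2.22, 2.22, 2.57, 3.14, 3.14, 3.14].

### API

Orientations are given as [roll, pitch, yaw] about the fixed x, y, z axes, in that order (R = Rz(yaw) Ry(pitch) Rx(roll)).
In Python, from station import ctrl gives the robot as it stands.
- The arm moves only by the shell command python3 -m inch 'ROWS' [FORCE]. ROWS is JSON, one flat list of numbers, 7 for each row, row after row: the shift along the tool's x, y, z in cm, then the turn, a rotation vector about the tool's x, y, z in rad, then the opening, from 0 (shut) to 1 (fully open). In form: [tx, ty, tz, wx, wy, wz, claw, tx, ty, tz, wx, wy, wz, claw, ...]. A call has 1 to 20 rows; each row shifts and turns the commanded pose from where the row before left it, along the tool's axes as they then stand; what a row does not reach is not made up. A row lasts 1/8 s, in which the tool goes at most 62.5 mm and 10.7 degrees, less where a joint would pass 70% of its speed; a pose out of reach is approached as far as the arm can. A call is refused whole if a number of a shift passes 6.25 or a number of a turn 0.188, either way. A call with a gripper value outside its range is refused whole. The fingers move at their own pace and stop on an object; FORCE is the grip in N (left out, the last holds). Time passes only in rows, so rows that do not move let the fingers close. It gives the time, the measured TCP pose, the force and the opening at its end, in the units of the state.
- ctrl.get_obs(): the state, without advancing time (a new reading comes with each control period).
- ctrl.camera(name): name is "scene" or "top" or "wrist"; returns (picture, depth): 480x640x3 uint8, red, green, blue; 480x640 float32, m along the optical axis (not along the pixel's ray), 0 where there is no reading.
- ctrl.camera_params(name): a dict with "vertical_fov" (degrees; the focal length in pixels is half the picture's height over the tangent of half this angle, whatever the lens; pixels are square), "cx", "cy" (the principal point, pixels), "camera_from_world" (4x4, takes a point from world to camera coordinates); the wrist camera has in their place "mount" (4x4, takes a point from camera to tool coordinates, whose origin is the TCP and whose axes are the tool frame's). Camera axes: x right, y down, z forward; pixel columns grow to the right and rows downward; lengths in m; the calibration is good to about 2 mm. A picture is of the moment at which its call begins: read the wrist's pose just before it. camera_params takes no time and is no camera call.
- ctrl.hand_in(): hands the job in, once; it reports no verdict.
Trained networks look in the newest picture that a camera, given by its name, has taken for a name from the list of things; names that differ only in an ending like _2 or _b are one class to them, and where a whole thing is asked for, a point or a joint stands for the part that bears it (a point fixed in the world has none). Each returns a list of dicts, best first, with "score" (0 to 1); they miss things now and then, are a little off and sometimes report something else, mostly with a low value. They report only what shows in the picture. A call takes as long as a camera call.
- ctrl.spot_in(camera, label): "bbox" ([centre column, centre row, width, height] in pixels, round what is visible of it).
- ctrl.place_of(camera, label): "centre" ([column, row] in pixels: a listed point, or the origin of a listed thing).
The state is a dict: "time_s": time; "qpos": joint angles; "joint_vel": joint speeds; "tau": joint torques, N m; "ee_pos": TCP position; "eef_rot": TCP orientation; "force": force on the tool from outside, world axes, zero at the start; "moment": the same for the moment, N m; "grip_width": finger opening in m.
Only numpy, scipy, OpenCV 4.12 (cv2) and the standard library are available. Lean on these libraries where they do the work, as an engineer would, in place of code of your own. Each camera call takes 0.05 s, during which the arm holds its last target. There are 200 camera calls.

## Working session

There is one attempt and no reset: what is moved stays moved. The work goes in short steps, Python scripts to look and compute and a shell command to move; the robot and the scene stay as the last step left them, time stands still between calls to the robot, and variables do not carry over. Pictures are saved under pics/ and viewed, about 8 in all and at most 12, crops included, and the job is handed in when it is done.

```bash
ls; mkdir -p pics; cat > h.py <<'E'
import numpy as np, cv2
from scipy.spatial.transform import Rotation as R
from station import ctrl
def T_tool():
    o=ctrl.get_obs(); T=np.eye(4); T[:3,:3]=R.from_euler('xyz',o['eef_rot']).as_matrix(); T[:3,3]=o['ee_pos']; return T
def cam(name):
    p=ctrl.camera_params(name)
    W=T_tool()@np.array(p['mount']) if name=='wrist' else np.linalg.inv(np.array(p['camera_from_world']))
    im,d=ctrl.camera(name)
    return dict(im=im,d=d,f=240/np.tan(np.radians(p['vertical_fov'])/2),cx=p['cx'],cy=p['cy'],W=W)
def ray(c,uv):
    v=c['W'][:3,:3]@np.array([(uv[0]-c['cx'])/c['f'],(uv[1]-c['cy'])/c['f'],1]); return c['W'][:3,3],v
def cloud(c):
    v,u=np.mgrid[:480,:640]; d=c['d']
    P=np.stack([(u-c['cx'])/c['f']*d,(v-c['cy'])/c['f']*d,d],-1)
    return P@c['W'][:3,:3].T+c['W'][:3,3]
def proj(c,p):
    q=np.linalg.inv(c['W'])@np.append(p,1); return q[:2]/q[2]*c['f']+[c['cx'],c['cy']]
def tri(rs):
    A=0;b=0
    for o,v in rs:
        v=v/np.linalg.norm(v);M=np.eye(3)-np.outer(v,v);A=A+M;b=b+M@o
    return np.linalg.solve(A,b)
E
cat > look.py <<'E'
from h import *
import pickle
print({k:np.round(v,3) for k,v in ctrl.get_obs().items()})
S={}
labs=['bin','bin_bar','hang_stand','peg','station','tray_handle','tray_hinge','ring_1','barrel','tape','cup','bench_stopper']
for n in ['scene','top']:
    c=cam(n);S[n]=c;cv2.imwrite(f'pics/{n}0.png',c['im'][:,:,::-1]);P=cloud(c);np.save(n+'.npy',P)
    print(n,'cam at',c['W'][:3,3].round(3),'f',round(c['f']))
    for l in labs:
        try:
            for r in ctrl.place_of(n,l)[:3 if l=='ring_1' else 1]:
                u,v=np.round(r['centre']).astype(int); o,w=ray(c,r['centre'])
                print(l,round(r['score'],2),(u,v),P[min(max(v,0),479),min(max(u,0),639)].round(3),'z0:',(o-w*o[2]/w[2]).round(3))
                S[n,l]=(o,w)
        except Exception as e: print(l,e)
for l in labs:
    if ('scene',l) in S and ('top',l) in S and l!='ring_1': print('tri',l,tri([S['scene',l],S['top',l]]).round(4))
pickle.dump(S,open('S.pkl','wb'))
E
python3 look.py
```

```text
pics
{'time_s': np.float64(0.0), 'qpos': array([ 1.131,  0.3  ,  1.522, -0.   ,  1.321, -0.067]), 'joint_vel': array([ 0.   ,  0.001, -0.001,  0.   ,  0.003, -0.   ]), 'tau': array([ 0.0000e+00, -5.3182e+01, -3.5274e+01,  7.1000e-02,  2.5000e-02,
       -0.0000e+00]), 'ee_pos': array([0.2  , 0.512, 0.205]), 'eef_rot': array([-3.142e+00,  1.000e-03,  1.198e+00]), 'force': array([-0.452, -0.822, -0.22 ]), 'moment': array([ 0.009,  0.04 , -0.023]), 'grip_width': np.float64(0.094)}
scene cam at [-0.304 -0.568  0.958] f 554
bin 0.86 (np.int64(444), np.int64(293)) [ 0.563 -0.271  0.052] z0: [ 0.613 -0.254  0.   ]
bin_bar 0.59 (np.int64(463), np.int64(248)) [ 0.604 -0.281  0.163] z0: [ 0.79  -0.223  0.   ]
hang_stand 0.94 (np.int64(455), np.int64(298)) [ 0.528 -0.309  0.089] z0: [ 0.613 -0.282  0.   ]
station 0.81 (np.int64(254), np.int64(255)) [0.447 0.2   0.017] z0: [ 0.46   0.212 -0.   ]
tray_handle 0.58 (np.int64(298), np.int64(252)) [0.464 0.068 0.081] z0: [ 0.534  0.126 -0.   ]
tray_hinge 0.8 (np.int64(252), np.int64(240)) [0.441 0.194 0.074] z0: [ 0.505  0.258 -0.   ]
ring_1 0.66 (np
[... 1583 characters left out ...]
9)) [ 0.619 -0.15   0.068] z0: [ 0.64  -0.157  0.   ]
tape 0.82 (np.int64(458), np.int64(285)) [ 0.397 -0.337 -0.006] z0: [ 0.395 -0.335  0.   ]
cup 0.96 (np.int64(177), np.int64(209)) [0.567 0.349 0.065] z0: [0.584 0.367 0.   ]
bench_stopper 0.58 (np.int64(240), np.int64(257)) [0.451 0.193 0.065] z0: [0.463 0.201 0.   ]
tri bin [ 0.561  -0.2724  0.0553]
tri bin_bar [ 0.6164 -0.2795  0.1532]
tri hang_stand [ 0.6053 -0.2803  0.0045]
tri station [ 0.4582  0.2165 -0.0015]
tri tray_handle [0.4651 0.071  0.0777]
tri tray_hinge [0.4425 0.2012 0.0697]
tri barrel [ 0.6385 -0.1564  0.0037]
tri tape [ 0.3957 -0.3368 -0.0079]
tri cup [ 0.5868  0.365  -0.0021]
tri bench_stopper [ 0.5099  0.2174 -0.2024]
```

```bash
python3 - <<'E'
import cv2,numpy as np
a=cv2.imread('pics/top0.png')[130:350,130:530];b=cv2.imread('pics/scene0.png')[150:450,200:560]
cv2.imwrite('pics/t1.png',cv2.resize(a,None,fx=2,fy=2,interpolation=2));cv2.imwrite('pics/s1.png',cv2.resize(b,None,fx=2,fy=2,interpolation=2))
import numpy as np
P=np.load('top.npy');im=cv2.imread('pics/top0.png');hsv=cv2.cvtColor(im,cv2.COLOR_BGR2HSV)
h,s,v=cv2.split(hsv)
def rep(n,Q):
    r=cv2.minAreaRect(Q[:,:2].astype(np.float32)*1000);print(n,len(Q),'z',np.percentile(Q[:,2],[2,50,98]).round(3),'rect mm',np.round(r[0],1),np.round(r[1],1),round(r[2],1))
for cn in ['top','scene']:
    P=np.load(cn+'.npy');im=cv2.imread(f'pics/{cn}0.png');h,s,v=cv2.split(cv2.cvtColor(im,cv2.COLOR_BGR2HSV))
    o=(h>4)&(h<18)&(s>170)&(P[...,1]<-.15)
    Q=P[o];rep(cn+' orange',Q)
    for lo,hi in [(.035,.06),(.085,.11),(.095,.108),(.155,.18)]:
        q=Q[(Q[:,2]>lo)&(Q[:,2]<hi)]
        if len(q)>5: rep(f'  {lo}',q)
    bl=(h>95)&(h<125)&(s>120)&(P[...,1]>0)&(P[...,2]>.03);rep(cn+' blue',P[bl])
E
```

```text
top orange 1498 z [0.048 0.06  0.165] rect mm [ 825.1 -415.7] [174.8 719.3] 69.4
  0.035 728 z [0.048 0.053 0.059] rect mm [ 681.6 -362.3] [110.9 419.2] 54.7
  0.085 257 z [0.085 0.094 0.109] rect mm [ 555.9 -272.2] [ 65.  100.2] 89.3
  0.095 107 z [0.095 0.101 0.108] rect mm [ 556.4 -271.6] [63.8 99.1] 89.3
  0.155 99 z [0.155 0.163 0.169] rect mm [ 600.9 -271.9] [ 7.5 61.5] 0.0
top blue 1010 z [0.063 0.07  0.555] rect mm [664.8 178.7] [837.  430.6] 48.4
scene orange 158 z [0.05  0.054 0.059] rect mm [ 544.1 -276.1] [72.3 47.7] 16.2
  0.035 155 z [0.05  0.054 0.058] rect mm [ 561.2 -270.7] [34.  43.7] 3.1
scene blue 4269 z [0.037 0.18  0.244] rect mm [1126.4  748.8] [1401.5 1295.1] 84.5
```

View pics/t1.png

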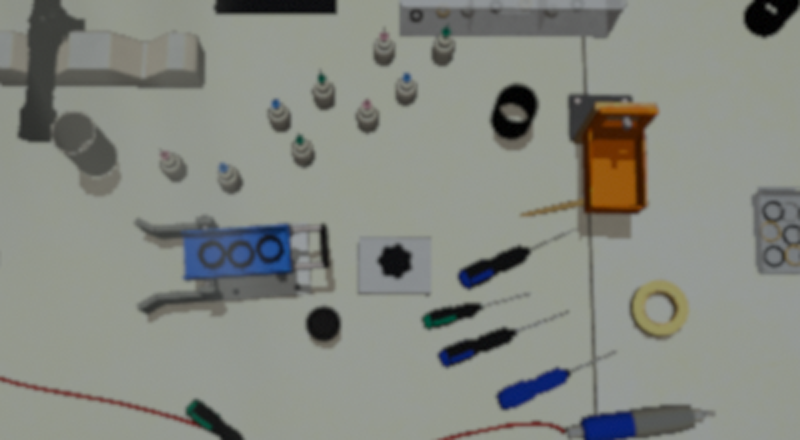

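View pics/s1.png

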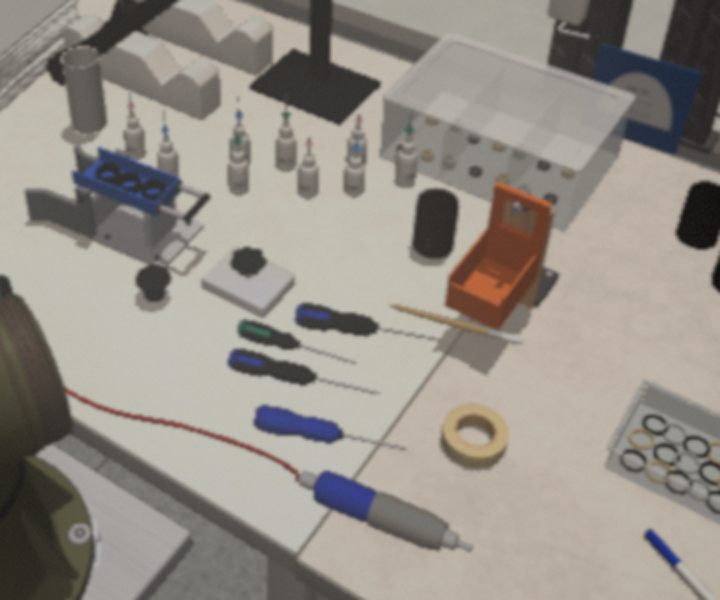

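The bin hangs at top-crop (615,165) with its low front toward the robot. The dock mouth at crop (140,265) opens to world +y and the handle is at (325,245), so the station yaw is about -84°. I'll look from above the station with the wrist camera first, then go to the bin.

```bash
cat > go.py <<'E'
import sys
from h import *
def go(pos,yaw,n,tilt=0,start=None):
    """per-row tool-axis shifts (cm) and turns to reach pos/yaw in n rows"""
    T=T_tool() if start is None else start
    G=np.eye(4);G[:3,:3]=(R.from_euler('xyz',[np.pi,0,np.radians(yaw)])).as_matrix();G[:3,3]=pos
    d=R.from_matrix(T[:3,:3].T@G[:3,:3]).as_rotvec()
    s=(G[:3,3]-T[:3,3])/n*100
    print('dist',np.round((G[:3,3]-T[:3,3])*1000),'turn/row',(d/n).round(4))
    for i in range(n):
        A=T[:3,:3]@R.from_rotvec(d*i/n).as_matrix(); print((A.T@s).round(2),end=' ')
    print()
    return G
if __name__=='__main__':
    a=[float(x) for x in sys.argv[1:]]; go(a[:3],a[3],int(a[4]))
E
python3 - <<'E'
from h import *
p=ctrl.camera_params('wrist');print(np.array(p['mount']).round(3),p['vertical_fov'],p['cx'],p['cy'])
P=np.load('top.npy');im=cv2.imread('pics/top0.png');h,s,v=cv2.split(cv2.cvtColor(im,cv2.COLOR_BGR2HSV))
m=(h>95)&(h<125)&(s>120)&(P[...,1]>.08)&(P[...,1]<.3)&(P[...,0]<.52)&(P[...,0]>.38)&(P[...,2]>.05)&(P[...,2]<.12)
for lo,hi in[(.055,.07),(.07,.1),(.05,.1)]:
    q=P[m&(P[...,2]>lo)&(P[...,2]<hi)];print(len(q),cv2.minAreaRect(q[:,:2].astype(np.float32)*1000),q[:,2].min(),q[:,2].max())
E
python3 go.py 0.40 0.2 0.36 90 7
```

```text
[[ 1.     0.001 -0.     0.   ]
 [-0.     0.966  0.258 -0.075]
 [ 0.    -0.258  0.966 -0.18 ]
 [ 0.     0.     0.     1.   ]] 67.72511737931222 323.48690441334617 235.72800205094444
486 ((453.2209167480469, 174.11001586914062), (53.3510627746582, 119.06841278076172), 2.938896417617798) 0.06012943627051248 0.06999705217854357
357 ((451.3667297363281, 171.30032348632812), (54.42257308959961, 123.28468322753906), 4.826074123382568) 0.07001463304922817 0.09244462905132544
843 ((451.345947265625, 171.75735473632812), (54.458106994628906, 124.19898223876953), 4.826074600219727) 0.06012943627051248 0.09244462905132544
dist [ 200. -312.  155.] turn/row [ 0.     -0.     -0.0533]
[-3.11  4.28 -2.21] [-3.34  4.11 -2.21] [-3.55  3.93 -2.21] [-3.76  3.73 -2.21] [-3.95  3.53 -2.21] [-4.13  3.31 -2.21] [-4.3   3.09 -2.21]
```

```bash
python3 -m inch '[-3.1,4.3,-1.4,0,0,-0.053,1,-3.3,4.1,-1.4,0,0,-0.053,1,-3.55,3.9,-1.4,0,0,-0.053,1,-3.8,3.7,-1.4,0,0,-0.053,1,-3.95,3.5,-1.4,0,0,-0.053,1,-4.1,3.3,-1.4,0,0,-0.053,1,-4.3,3.1,-1.4,0,0,-0.053,1,0,0,0,0,0,0,1,0,0,0,0,0,0,1]' 20
cat > wl.py <<'E'
import sys
from h import *
name=sys.argv[1]; labs=sys.argv[2:]
c=cam('wrist');cv2.imwrite(f'pics/{name}.png',c['im'][:,:,::-1]);P=cloud(c);np.save(name+'.npy',P)
import pickle;pickle.dump(c,open(name+'.pkl','wb'))
for l in labs:
    for r in ctrl.place_of('wrist',l)[:2]:
        u,v=np.round(r['centre']).astype(int);o,w=ray(c,r['centre'])
        H={'tray_handle':.078,'tray_hinge':.066,'bin_bar':.159,'bin':.052}.get(l,0)
        print(l,round(r['score'],2),(u,v),P[min(max(v,0),479),min(max(u,0),639)].round(4),f'at z={H}',(o+w*(H-o[2])/w[2]).round(4))
E
python3 wl.py w1 station tray_handle tray_hinge
```

```text
time_s: 2.42
ee_pos: [0.3989, 0.2007, 0.3032]
eef_rot: [-3.141, -0.0, 1.568]
force: [-0.4, 0.3, 0.1]
grip_width: 0.0941
station 0.61 (np.int64(334), np.int64(235)) [0.4331 0.2132 0.0712] at z=0 [0.4522 0.2148 0.    ]
tray_handle 0.85 (np.int64(212), np.int64(263)) [0.464  0.0686 0.0827] at z=0.078 [0.4657 0.0667 0.078 ]
tray_hinge 0.96 (np.int64(327), np.int64(249)) [0.4508 0.2048 0.0702] at z=0.066 [0.4524 0.2046 0.066 ]
```

View pics/w1.png

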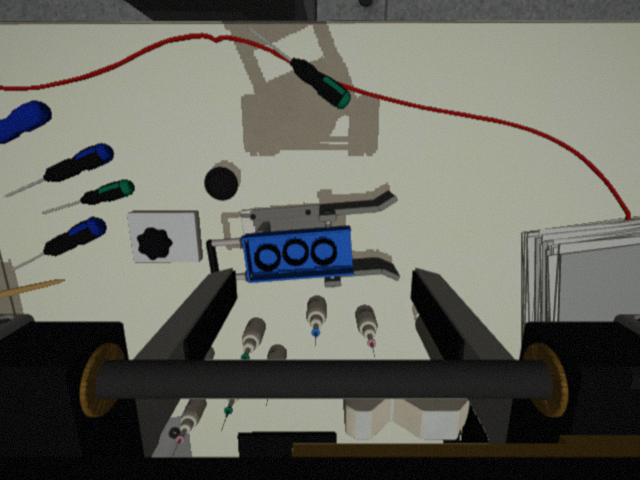

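The tray spans (243–352, 228–282), the handle is near (212,256), and the grey cheek ends are near (393,195) and (397,270). I'll fit the station pose from the blue walls and cheeks.

```bash
python3 - <<'E'
from h import *
import pickle
c=pickle.load(open('w1.pkl','rb'));P=np.load('w1.npy');im=c['im'];h,s,v=cv2.split(cv2.cvtColor(im,cv2.COLOR_RGB2HSV))
roi=np.zeros((480,640),bool);roi[180:290,200:400]=1
b=roi&(h>95)&(h<125)&(s>120)
for n,m in [('walls',b&(P[...,2]>.076)),('blue',b)]:
    q=P[m];r=cv2.minAreaRect(q[:,:2].astype(np.float32)*1000);print(n,len(q),np.round(r[0],1),np.round(r[1],1),round(r[2],2),'z',np.percentile(q[:,2],[5,50,95]).round(4))
# cheeks: points near z=.05
m=roi&~b&(P[...,2]>.040)&(P[...,2]<.056); q=P[m]
th=np.radians(-84.9);ex=np.array([np.cos(th),np.sin(th)]);ey=np.array([-ex[1],ex[0]])
O=np.array([.4524,.2046])-.004*ex
xy=(q[:,:2]-O)@np.c_[ex,ey]*1000
print('O guess',O)
for lo in range(-90,130,10):
    k=xy[(xy[:,0]>=lo)&(xy[:,0]<lo+10)]
    for sg in(-1,1):
        kk=k[np.sign(k[:,1])==sg,1]
        if len(kk)>3: print(lo,sg,len(kk),np.percentile(kk,[3,50,97]).round(1),end=' | ')
    print()
# blue edges in station frame
q=P[b&(P[...,2]>.07)];xy=(q[:,:2]-O)@np.c_[ex,ey]*1000;print('blue x',np.percentile(xy[:,0],[.5,99.5]),'y',np.percentile(xy[:,1],[1,99]))
m=roi&(P[...,2]>.072)&(P[...,2]<.095)&~b;q=P[m];xy=(q[:,:2]-O)@np.c_[ex,ey]*1000;k=xy[xy[:,0]>125];print('bar',len(k),k.mean(0),k.min(0),k.max(0),q[xy[:,0]>125][:,2].max())
E
```

```text
walls 1768 [406.4 147.3] [154.9 163.8] 4.97 z [0.0771 0.0841 0.0897]
blue 4756 [419.1 146.3] [170.3 166.1] 9.22 z [0.0688 0.0709 0.089 ]
O guess [0.45204442 0.20858416]
-90 -1 43 [-56.3 -52.2 -48.2] | -90 1 38 [45.5 48.5 54.3] | 
-80 -1 77 [-54.1 -49.  -42.6] | -80 1 66 [40.1 44.7 51.3] | 
-70 -1 66 [-48.7 -44.2 -38.8] | -70 1 65 [36.2 39.6 46.3] | 
-60 -1 62 [-45.9 -42.9 -38.2] | -60 1 67 [35.9 38.  43.5] | 
-50 -1 61 [-46.1 -43.1 -38.8] | -50 1 65 [35.7 37.8 42.5] | 
-40 -1 64 [-46.2 -43.2 -38.3] | -40 1 69 [35.7 37.8 43.4] | 
-30 -1 62 [-46.3 -43.2 -38.4] | -30 1 23 [35.5 40.4 43.4] | 
-20 -1 63 [-46.3 -43.3 -38.7] | -20 1 9 [41.5 42.4 42.8] | 
-10 -1 16 [-46.4 -46.1 -26.9] | 
0 -1 15 [-46.6 -46.1 -25.9] | 






70 -1 13 [-29.6 -28.  -24.3] | 
80 -1 20 [-30.3 -29.9 -29.7] | 




blue x [-24.29876052  99.92279592] y [-61.77719882  25.62741738]
bar 336 [137.52446726 -12.28138439] [125.00413844 -29.69478919] [145.64579157  10.47710266] 0.08553072748355806
```

```bash
python3 go.py 0.545 -0.272 0.30 -90 16; python3 - <<'E'
from h import *
T=np.load('top.npy')
im=cv2.imread('pics/top0.png');h,s,v=cv2.split(cv2.cvtColor(im,cv2.COLOR_BGR2HSV))
m=(h>4)&(h<18)&(s>150)&(T[...,1]<-.2)&(T[...,1]>-.35)&(T[...,0]<.65)
q=T[m&(T[...,2]>.155)];print('bar',q.mean(0),np.polyfit(q[:,1],q[:,0],1),np.ptp(q,0))
q=T[m&(T[...,2]>.09)&(T[...,2]<.11)&(T[...,0]<.59)&(T[...,0]>.52)]
for a in(q[q[:,1]>-.272],q[q[:,1]<-.272]): print(len(a),a.mean(0),np.polyfit(a[:,0],a[:,1],1))
E
```

```text
dist [ 146. -473.   -3.] turn/row [0.     0.     0.1963]
[-2.96  0.92  0.02] [-2.72  1.47  0.02] [-2.38  1.98  0.02] [-1.95  2.4   0.02] [-1.44  2.74  0.02] [-0.88  2.97  0.02] [-0.29  3.08  0.02] [0.32 3.08 0.02] [0.92 2.96 0.02] [1.47 2.72 0.02] [1.98 2.38 0.02] [2.4  1.95 0.02] [2.74 1.44 0.02] [2.97 0.88 0.02] [3.08 0.29 0.02] [ 3.08 -0.32  0.02] 
bar [ 0.60131447 -0.27223557  0.16312171] [0.00572684 0.60287352] [0.00975766 0.06420162 0.0163559 ]
55 [ 0.55671133 -0.24160294  0.09892554] [-0.00662203 -0.23791638]
24 [ 0.56162883 -0.30330256  0.09386427] [-0.01395178 -0.29546684]
```

```bash
python3 go.py 0.55 -0.272 0.21 -90.3 17
```

```text
dist [ 151. -473.  -93.] turn/row [-0.     -0.     -0.1845]
[-2.78  0.89  0.55] [-2.9   0.37  0.55] [-2.92 -0.17  0.55] [-2.84 -0.7   0.55] [-2.66 -1.21  0.55] [-2.39 -1.68  0.55] [-2.04 -2.09  0.55] [-1.62 -2.43  0.55] [-1.15 -2.69  0.55] [-0.64 -2.85  0.55] [-0.1  -2.92  0.55] [ 0.43 -2.89  0.55] [ 0.96 -2.76  0.55] [ 1.45 -2.54  0.55] [ 1.89 -2.23  0.55] [ 2.27 -1.85  0.55] [ 2.57 -1.4   0.55]
```

```bash
python3 go.py 0.55 -0.272 0.21 -90 17
```

```text
dist [ 151. -473.  -93.] turn/row [0.     0.     0.1848]
[-2.78  0.89  0.55] [-2.57  1.39  0.55] [-2.27  1.84  0.55] [-1.9   2.22  0.55] [-1.46  2.53  0.55] [-0.97  2.76  0.55] [-0.44  2.89  0.55] [0.1  2.92 0.55] [0.63 2.85 0.55] [1.14 2.69 0.55] [1.62 2.43 0.55] [2.04 2.09 0.55] [2.39 1.68 0.55] [2.66 1.22 0.55] [2.84 0.71 0.55] [2.92 0.18 0.55] [ 2.9  -0.36  0.55]
```

```bash
python3 -m inch '[-2.8,0.9,0.55,0,0,0.185,1,-2.6,1.4,0.55,0,0,0.185,1,-2.3,1.85,0.55,0,0,0.185,1,-1.9,2.2,0.55,0,0,0.185,1,-1.45,2.5,0.55,0,0,0.185,1,-1,2.75,0.55,0,0,0.185,1,-0.45,2.9,0.55,0,0,0.185,1,0.1,2.9,0.55,0,0,0.185,1,0.65,2.85,0.55,0,0,0.185,1,1.15,2.7,0.55,0,0,0.185,1,1.6,2.4,0.55,0,0,0.185,1,2.05,2.1,0.55,0,0,0.185,1,2.4,1.7,0.55,0,0,0.185,1,2.65,1.2,0.55,0,0,0.185,1,2.85,0.7,0.55,0,0,0.185,1,2.9,0.2,0.55,0,0,0.185,1,2.9,-0.35,0.55,0,0,0.185,1,0,0,0,0,0,0,1,0,0,0,0,0,0,1]'
python3 wl.py w2 bin_bar bin
python3 - <<'E'
from h import *
import pickle
c=pickle.load(open('w2.pkl','rb'));T=np.load('w2.npy')
h,s,v=cv2.split(cv2.cvtColor(c['im'],cv2.COLOR_RGB2HSV))
m=(h>4)&(h<18)&(s>150)&(T[...,1]<-.2)&(T[...,1]>-.35)&(T[...,0]<.65)&(T[...,0]>.45)
for lo,hi in[(.155,.175),(.09,.106),(.08,.095),(.045,.06)]:
    q=T[m&(T[...,2]>lo)&(T[...,2]<hi)]
    if len(q)>9: r=cv2.minAreaRect(q[:,:2].astype(np.float32)*1000);print(lo,len(q),np.round(r[0],1),np.round(r[1],1),round(r[2],2),np.percentile(q[:,2],[5,95]))
q=T[m&(T[...,2]>.094)&(T[...,2]<.108)&(T[...,0]<.59)&(T[...,0]>.52)]
for a in(q[q[:,1]>-.272],q[q[:,1]<-.272]): print(len(a),a.mean(0),np.polyfit(a[:,0],a[:,1],1),a[:,1].min(),a[:,1].max())
E
python3 go.py 0.55 -0.272 0.074 -90.3 4
```

```text
time_s: 5.0
ee_pos: [0.5486, -0.2725, 0.2099]
eef_rot: [3.141, 0.0, -1.572]
force: [-0.3, 0.7, 0.6]
grip_width: 0.0941
bin_bar 0.77 (np.int64(331), np.int64(176)) [ 0.6021 -0.2771  0.1674] at z=0.159 [ 0.6014 -0.2772  0.159 ]
bin 0.72 (np.int64(325), np.int64(212)) [ 0.5572 -0.2739  0.0547] at z=0.052 [ 0.5563 -0.2737  0.052 ]
0.155 1365 [ 603.9 -275.3] [64.5  8.3] 89.32 [0.16196512 0.16788387]
0.09 1038 [ 563.6 -274.9] [ 66.  109.7] 89.39 [0.09036318 0.10339517]
0.08 747 [ 550.  -274.7] [60.4 83.6] 89.38 [0.08085953 0.09270965]
0.045 4841 [ 549.7 -274.7] [60.4 77.5] 89.23 [0.05434387 0.05693216]
340 [ 0.55525276 -0.24371311  0.10144677] [-0.01259707 -0.23671855] -0.24526449221782443 -0.2416025224120886
339 [ 0.55608581 -0.30567785  0.10139686] [-0.00991189 -0.30016598] -0.30769516412291603 -0.3041845587906352
dist [   1.    1. -136.] turn/row [-0.0001 -0.0001  0.0007]
[-0.02 -0.03  3.41] [-0.02 -0.03  3.41] [-0.02 -0.03  3.41] [-0.02 -0.03  3.41]
```

View pics/w2.png

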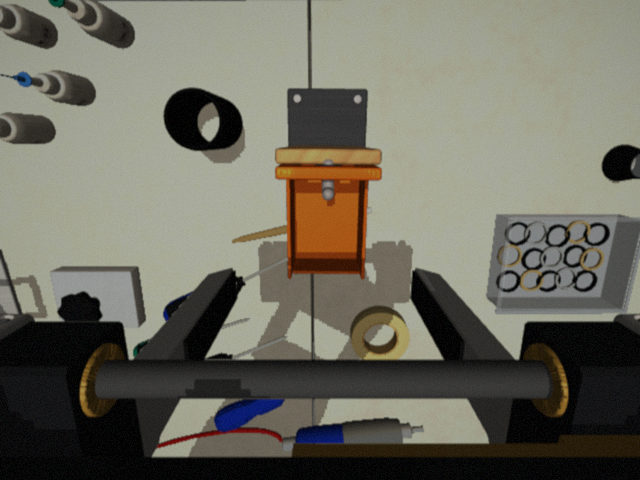

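The bin shows at (290–368, 168–277), centred between the fingers, with the peg through its window at (328,185). I'll descend and grip its sides.

```bash
python3 -m inch '[0.15,0,4,0,0,0.01,1,0,0,4,0,0,0,1,0,0,3.6,0,0,0,1,0,0,2,0,0,0,1,0,0,0,0,0,0,0.7,0,0,0,0,0,0,0.6,0,0,0,0,0,0,0.6,0,0,0,0,0,0,0.6,0,0,0,0,0,0,0.6]' 20
```

```text
time_s: 6.28
ee_pos: [0.549, -0.2752, 0.0749]
eef_rot: [-3.14, -0.001, -1.586]
force: [0.5, 1.6, 6.7]
grip_width: 0.0658
```

```bash
python3 -m inch '[0,0,-0.5,0,0,0,0.5,0,0,-0.5,0,0,0,0.5,0,0,-0.5,0,0,0,0.5,0,0,-0.6,0,0,0,0.5,0,0,0,0,0,0,0.5]' 20; python3 -c "
from h import *
c=cam('scene');cv2.imwrite('pics/s2.png',cv2.resize(c['im'][200:400,340:560,::-1],None,fx=3,fy=3))"
```

```text
time_s: 6.9
ee_pos: [0.5487, -0.2752, 0.0955]
eef_rot: [-3.141, -0.0, -1.586]
force: [-0.5, -0.1, -0.6]
grip_width: 0.0657
```

View pics/s2.png

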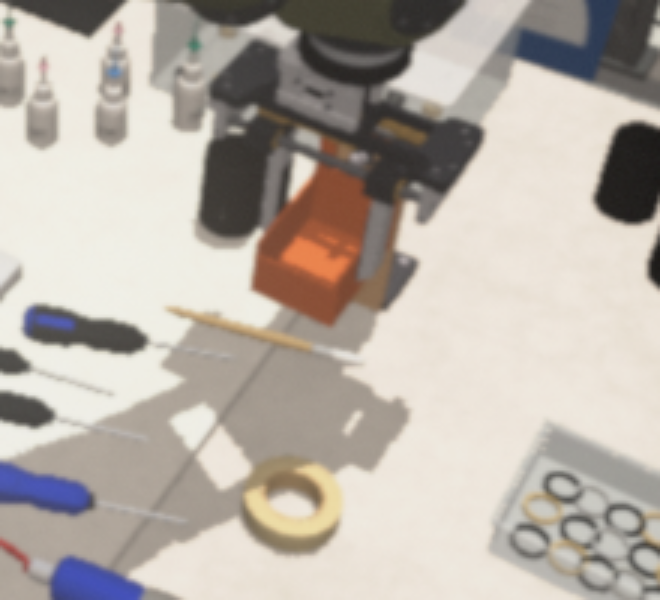

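```bash
python3 -m inch '[0,0.8,0,0,0,0,0.5,0,1.6,0,0,0,0,0.5,0,2,0,0,0,0,0.5,0,2.2,0,0,0,0,0.5,0,0,-3,0,0,0,0.5,0,0,-5,0,0,0,0.5,0,0,-5,0,0,0,0.5,0,0,0,0,0,0,0.5]'; python3 go.py .4363 .3678 .18 5.1 19
```

```text
time_s: 7.95
ee_pos: [0.4831, -0.2747, 0.2286]
eef_rot: [-3.136, -0.003, -1.586]
force: [0.4, -0.5, -1.0]
grip_width: 0.0658
dist [-47. 643. -49.] turn/row [-0.0001 -0.0004 -0.0882]
[-3.38  0.3   0.24] [-3.39  0.    0.24] [-3.38 -0.3   0.24] [-3.34 -0.59  0.25] [-3.27 -0.89  0.25] [-3.18 -1.17  0.25] [-3.07 -1.45  0.25] [-2.93 -1.71  0.25] [-2.77 -1.96  0.25] [-2.58 -2.2   0.25] [-2.38 -2.42  0.25] [-2.16 -2.62  0.25] [-1.92 -2.8   0.25] [-1.66 -2.95  0.25] [-1.4  -3.09  0.26] [-1.12 -3.2   0.26] [-0.83 -3.29  0.26] [-0.54 -3.35  0.26] [-0.24 -3.38  0.26]
```

```bash
python3 -m inch '[-3.4,0.3,0.1,0,0,-0.088,0.5,-3.4,0,0.1,0,0,-0.088,0.5,-3.4,-0.3,0.1,0,0,-0.088,0.5,-3.35,-0.6,0.1,0,0,-0.088,0.5,-3.3,-0.9,0.1,0,0,-0.088,0.5,-3.2,-1.2,0.1,0,0,-0.088,0.5,-3.05,-1.45,0.1,0,0,-0.088,0.5,-2.95,-1.7,0.1,0,0,-0.088,0.5,-2.75,-1.95,0.1,0,0,-0.088,0.5,-2.6,-2.2,0.1,0,0,-0.088,0.5,-2.4,-2.4,0.1,0,0,-0.088,0.5,-2.15,-2.6,0.1,0,0,-0.088,0.5,-1.9,-2.8,0.1,0,0,-0.088,0.5,-1.65,-2.95,0.1,0,0,-0.088,0.5,-1.4,-3.1,0.1,0,0,-0.088,0.5,-1.1,-3.2,0.1,0,0,-0.088,0.5,-0.85,-3.3,0.1,0,0,-0.088,0.5,-0.55,-3.35,0.1,0,0,-0.088,0.5,-0.25,-3.4,0.1,0,0,-0.088,0.5,0,0,0,0,0,0,0.5]'; python3 go.py .4363 .3678 .035 5.1 4
```

```text
time_s: 10.45
ee_pos: [0.4353, 0.3708, 0.204]
eef_rot: [3.14, 0.002, 0.089]
force: [0.6, -0.5, -0.8]
grip_width: 0.066
dist [   1.   -3. -169.] turn/row [ 0.0003  0.0006 -0.    ]
[0.03 0.07 4.22] [0.03 0.07 4.22] [0.02 0.07 4.22] [0.02 0.08 4.22]
```

```bash
python3 -m inch '[0.05,0.1,4.5,0,0.002,0,0.5,0,0,4.5,0,0,0,0.5,0,0,4.5,0,0,0,0.5,0,0,2,0,0,0,0.5,0,0,1.4,0,0,0,0.5,0,0,0.5,0,0,0,0.5,0,0,0.4,0,0,0,0.5,0,0,0,0,0,0,0.5]'
```

```text
time_s: 11.45
ee_pos: [0.4373, 0.369, 0.0283]
eef_rot: [-3.141, -0.003, 0.086]
force: [0.7, -0.1, -1.2]
grip_width: 0.0656
```

```bash
python3 -m inch '[0,0,0.2,0,0,0,0.5,0,0,0.2,0,0,0,0.5,0,0,0.1,0,0,0,0.5,0,0,0,0,0,0,0.5]'
```

```text
time_s: 11.95
ee_pos: [0.4373, 0.369, 0.0235]
eef_rot: [-3.141, -0.002, 0.086]
force: [-1.3, -1.8, 5.3]
grip_width: 0.0658
```

```bash
python3 -m inch '[0,0,0,0,0,0,0.75,0,0,0,0,0,0,1,0,0,0,0,0,0,1,0,0,-2,0,0,0,1,0,0,-6,0,0,0,1,0,0,-6,0,0,0,1,0,0,-4,0,0,0,1,0,0,0,0,0,0,1]'; python3 go.py .4325 .4228 .21 95.1 9
```

```text
time_s: 12.95
ee_pos: [0.4377, 0.3695, 0.2061]
eef_rot: [-3.139, -0.007, 0.086]
force: [-0.6, -0.8, 0.1]
grip_width: 0.0938
dist [-5. 53.  4.] turn/row [ 0.0003 -0.0009 -0.1749]
[-0.01 -0.59 -0.04] [ 0.1  -0.59 -0.04] [ 0.2  -0.56 -0.04] [ 0.29 -0.52 -0.04] [ 0.38 -0.46 -0.04] [ 0.45 -0.39 -0.04] [ 0.51 -0.3  -0.04] [ 0.56 -0.21 -0.04] [ 0.58 -0.11 -0.04]
```

```bash
python3 -m inch '[0,-0.6,0,0,0,-0.175,1,0.1,-0.6,0,0,0,-0.175,1,0.2,-0.55,0,0,0,-0.175,1,0.3,-0.5,0,0,0,-0.175,1,0.4,-0.45,0,0,0,-0.175,1,0.45,-0.4,0,0,0,-0.175,1,0.5,-0.3,0,0,0,-0.175,1,0.55,-0.2,0,0,0,-0.175,1,0.6,-0.1,0,0,0,-0.175,1,0,0,0,0,0,0,1,0,0,0,0,0,0,1]'
python3 wl.py w3 bin_bar bin
cat > binfit.py <<'E'
import sys
from h import *
import pickle
n=sys.argv[1];lo,hi=map(float,sys.argv[2:4])
c=pickle.load(open(n+'.pkl','rb'));T=np.load(n+'.npy')
h,s,v=cv2.split(cv2.cvtColor(c['im'],cv2.COLOR_RGB2HSV))
m=(h>4)&(h<18)&(s>150)&(np.hypot(T[...,0]-.44,T[...,1]-.36)<.14)
for a,b in[(lo,hi),(.035,.056),(-.01,.012)]:
    q=T[m&(T[...,2]>a)&(T[...,2]<b)]
    if len(q)>9: r=cv2.minAreaRect(q[:,:2].astype(np.float32)*1000);print(a,len(q),'c',np.round(r[0],1),np.round(r[1],1),round(r[2],2),'mean',q.mean(0).round(4),np.percentile(q[:,2],[5,95]).round(4))
E
python3 binfit.py w3 .105 .13
```

```text
time_s: 14.32
ee_pos: [0.432, 0.4219, 0.2022]
eef_rot: [3.14, 0.001, 1.657]
force: [0.7, 0.2, -0.1]
grip_width: 0.0939
bin_bar 0.86 (np.int64(328), np.int64(238)) [0.4305 0.4254 0.1134] at z=0.159 [0.4178 0.4238 0.159 ]
bin 0.77 (np.int64(285), np.int64(214)) [0.438  0.3806 0.0025] at z=0.052 [0.4273 0.3855 0.052 ]
0.105 697 c [431.5 423.6] [65.6  7. ] 5.17 mean [0.426  0.4232 0.1147] [0.1135 0.116 ]
0.035 1348 c [436.  377.7] [66.1 98. ] 5.41 mean [0.4392 0.3696 0.0454] [0.0363 0.0516]
-0.01 4225 c [434.8 378.2] [63.6 95.2] 5.26 mean [0.4403 0.3746 0.0042] [0.0027 0.0062]
```

View pics/w3.png

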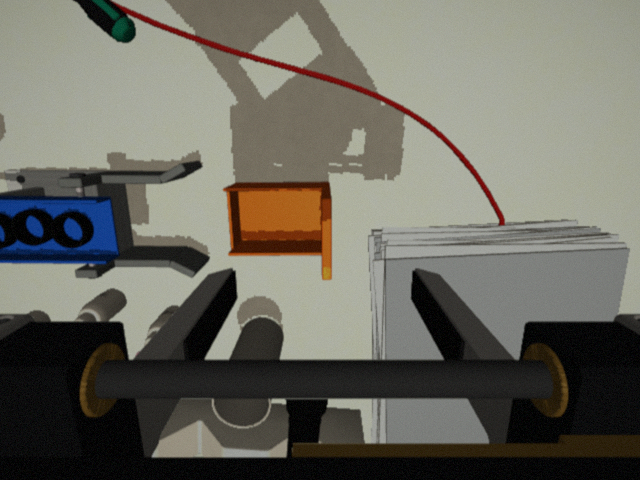

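The bin stands upright at (230–330, 183–255), in line with the dock mouth at (200,165)/(205,262), and its bar is at (326,237). I'll fit the cheeks in this same view and check the height of the paper stack.

```bash
cat > dock.py <<'E'
import sys
from h import *
P=np.load(sys.argv[1]+'.npy')
th=np.radians(-84.9);ex=np.array([np.cos(th),np.sin(th)]);ey=np.array([-ex[1],ex[0]]);O=np.array([.4503,.2115])
X=(P[...,:2]-O)@np.c_[ex,ey]*1000
m=(P[...,2]>.044)&(P[...,2]<.056)&(X[...,0]<0)&(X[...,0]>-100)&(abs(X[...,1])<65)
x=X[m]
for lo in range(-95,0,8):
    k=x[(x[:,0]>=lo)&(x[:,0]<lo+8)]
    print(lo,[(len(kk),np.percentile(kk,[3,50,97]).round(1)) for kk in (k[k[:,1]<0,1],k[k[:,1]>0,1]) if len(kk)>3])
E
python3 dock.py w3; python3 - <<'E'
import numpy as np
P=np.load('w3.npy');print(P[300,480],P[240,400],P[232,380],P[300,400])
E
python3 go.py .4315 .4236 .088 95.2 4
```

```text
-95 []
-87 [(73, array([-54.4, -50.1, -46.2])), (55, array([48. , 50.9, 55.9]))]
-79 [(94, array([-52.1, -47.3, -42. ])), (93, array([44. , 47.7, 54.3]))]
-71 [(88, array([-47.4, -42.9, -37.8])), (96, array([39.6, 43.3, 49.9]))]
-63 [(81, array([-44.1, -40.3, -36.4])), (81, array([37.7, 40.8, 46.1]))]
-55 [(79, array([-44.1, -40.2, -36.4])), (70, array([37.8, 40.6, 44.9]))]
-47 [(88, array([-44.3, -40.7, -36.5])), (78, array([37.5, 40.3, 44.7]))]
-39 [(85, array([-44.3, -41.1, -36.5])), (73, array([37.6, 40.4, 44.7]))]
-31 [(87, array([-44.4, -40.3, -36.4])), (77, array([37.4, 40.4, 44.8]))]
-23 [(87, array([-44.4, -41. , -36.4])), (74, array([37.3, 40.4, 44.6]))]
-15 [(87, array([-44.5, -41.2, -37.5])), (77, array([37.2, 40.2, 44.7]))]
-7 [(99, array([-44.6, -33.2, -25.1])), (36, array([37.4, 40.4, 44.6]))]
[0.48409184 0.56837726 0.08516506] [0.44087113 0.49434582 0.06100447] [0.4454905  0.48286141 0.01701945] [0.4906238  0.49656537 0.08463345]
dist [  -1.    2. -115.] turn/row [ 0.0004  0.0001 -0.0007]
[ 0.04 -0.02  2.87] [ 0.04 -0.02  2.87] [ 0.04 -0.01  2.87] [ 0.04 -0.01  2.87]
```

```bash
python3 -m inch '[0.15,0,3,0,0,0,0.5,0,0,3,0,0,0,0.5,0,0,0,0,0,0,0.5,0,0,3,0,0,0,0.5,0,0,2.5,0,0,0,0.5,0,0,0,0,0,0,0.3,0,0,0,0,0,0,0,0,0,0,0,0,0,0,0,0,0,0,0,0,0,0,0,0,0,0,0,0]' 30
```

```text
time_s: 15.72
ee_pos: [0.4324, 0.4239, 0.0886]
eef_rot: [3.139, -0.001, 1.661]
force: [-0.8, 0.3, 3.1]
grip_width: 0.0078
```

```bash
python3 -m inch '[-0.6,0,0,0,0,0,0,-1.2,0,0,0,0,0,0,-1.5,0,0,0,0,0,0,-1.5,0,0,0,0,0,0,-1.5,0,0,0,0,0,0,-1.2,0,0,0,0,0,0,-1,0,0,0,0,0,0,-0.8,0,0,0,0,0,0,0,0,0,0,0,0,0]' ;python3 wl.py w4; python3 dock.py w4; python3 binfit.py w4 .105 .13
```

```text
time_s: 16.85
ee_pos: [0.441, 0.3304, 0.0885]
eef_rot: [3.139, -0.0, 1.66]
force: [0.1, -0.2, 6.5]
grip_width: 0.0078
-95 [(90, array([-32.3, -31.2, -29.1])), (81, array([30.4, 31.1, 33.3]))]
-87 [(221, array([-54.2, -47.9, -29.2])), (90, array([30.5, 31.2, 33.2]))]
-79 [(280, array([-52.1, -45.4, -29.3])), (136, array([30.5, 31.7, 46. ]))]
-71 [(282, array([-47.9, -41.2, -29.3])), (207, array([30.6, 39.1, 43.6]))]
-63 [(267, array([-44.1, -38.8, -29.2])), (235, array([30.6, 38.2, 43.4]))]
-55 [(272, array([-44.1, -38.6, -29.4])), (252, array([30.6, 37.9, 43.1]))]
-47 [(272, array([-44.2, -38.8, -29.3])), (259, array([30.6, 38. , 44.5]))]
-39 [(271, array([-44.2, -38.6, -29.3])), (270, array([30.7, 38. , 44.9]))]
-31 [(261, array([-44.3, -39.1, -29.3])), (263, array([30.7, 38. , 45. ]))]
-23 [(184, array([-44.4, -41. , -36.6])), (180, array([37.2, 39.7, 45.1]))]
-15 [(208, array([-44.4, -40.8, -36.6])), (96, array([37.3, 41.7, 45.2]))]
-7 [(212, array([-44.6, -31.9, -23.4]))]
0.105 2168 c [438.6 330.3] [62.6  9.1] 3.95 mean [0.4358 0.33   0.1147] [0.1132 0.1161]
0.035 3355 c [446.8 281.5] [77.3 99.5] 1.16 mean [0.4455 0.2707 0.045 ] [0.0361 0.0517]
-0.01 7467 c [463.9 282.9] [112.6  94.7] 0.24 mean [0.4497 0.2789 0.0044] [0.0029 0.008 ]
```

View pics/w4.png

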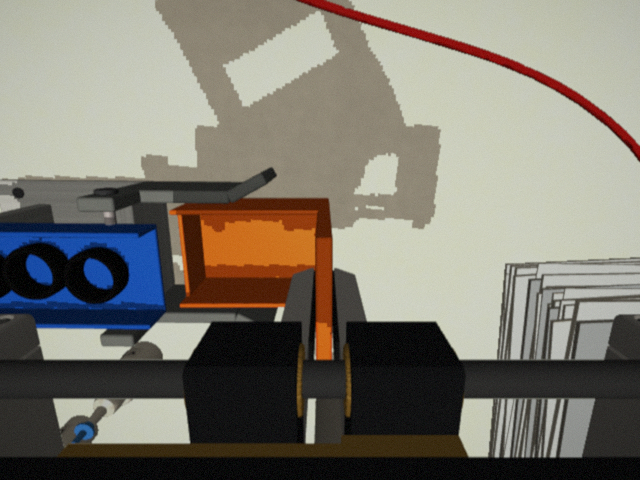

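The bin is between the cheeks with about 4 mm clearance on each side, and its front wall at (180,250) is next to the tray lip. I'll go on with about 23 mm to the stop.

```bash
python3 -m inch '[-0.5,0,-0.05,0,0,0,0,-0.6,0,0,0,0,0,0,-0.5,0,0,0,0,0,0,-0.3,0,0,0,0,0,0,-0.2,0,0,0,0,0,0,0,0,0,0,0,0,0]'
```

```text
time_s: 17.65
ee_pos: [0.4426, 0.31, 0.0885]
eef_rot: [3.139, 0.0, 1.661]
force: [-0.4, 0.5, 5.8]
grip_width: 0.0075
```

```bash
python3 -m inch '[-0.2,0,0,0,0,0,0,-0.1,0,0,0,0,0,0,0,0,0,0,0,0,0]'; python3 -m inch '[-0.1,0,0,0,0,0,0,-0.1,0,0,0,0,0,0,0,0,0,0,0,0,0]'
```

```text
time_s: 18.02
ee_pos: [0.4431, 0.3078, 0.0888]
eef_rot: [3.138, -0.001, 1.661]
force: [1.0, 6.9, 5.2]
grip_width: 0.0077
time_s: 18.4
ee_pos: [0.4437, 0.307, 0.0896]
eef_rot: [3.136, -0.004, 1.661]
force: [0.9, 13.7, 7.2]
grip_width: 0.0079
```

```bash
python3 -m inch '[0,0,0,0,0,0,0.3,0,0,0,0,0,0,0.5,0,0,0,0,0,0,0.5,0,0,0,0,0,0,0.5]';python3 -m inch '[0,0,-3,0,0,0,0.5,0,0,-5,0,0,0,0.5,0,0,-5,0,0,0,0.5,0,0,0,0,0,0,0.5,0,0,0,0,0,0,0.5]'; python3 wl.py w5 bin_bar station tray_hinge; python3 binfit.py w5 .105 .13; python3 dock.py w5
```

```text
time_s: 18.9
ee_pos: [0.4429, 0.305, 0.0882]
eef_rot: [3.14, 0.0, 1.661]
force: [-0.1, -1.1, -0.8]
grip_width: 0.0442
time_s: 19.52
ee_pos: [0.4424, 0.3049, 0.2174]
eef_rot: [3.141, 0.001, 1.661]
force: [-0.1, -0.5, -0.7]
grip_width: 0.047
bin_bar 0.69 (np.int64(327), np.int64(238)) [0.4451 0.3082 0.1131] at z=0.159 [0.4323 0.3068 0.159 ]
station 0.95 (np.int64(244), np.int64(209)) [0.4361 0.2301 0.0698] at z=0 [0.4503 0.2151 0.    ]
tray_hinge 0.73 (np.int64(220), np.int64(221)) [0.4495 0.2082 0.0702] at z=0.066 [0.4507 0.2073 0.066 ]
0.105 650 c [441.9 307.8] [65.3  6.7] 5.4 mean [0.4384 0.3075 0.1147] [0.1135 0.116 ]
0.035 977 c [448.6 267.6] [71.5 86.5] 5.25 mean [0.4499 0.2658 0.0469] [0.038  0.0516]
-0.01 3610 c [452.  262.9] [81.1 84.5] 2.19 mean [0.4502 0.263  0.004 ] [0.0026 0.0055]
-95 [(27, array([-32.4, -31.5, -29.6])), (29, array([30.4, 31.4, 33.4]))]
-87 [(74, array([-54.2, -47.7, -29.6])), (71, array([30.5, 33.4, 54.8]))]
-79 [(119, array([-52.5, -45.9, -29.6])), (118, array([30.6, 46.5, 54. ]))]
-71 [(110, array([-48.2, -41.2, -29.6])), (119, array([30.6, 42.2, 49.9]))]
-63 [(101, array([-44. , -38.4, -29.6])), (111, array([30.4, 38.8, 45.3]))]
-55 [(108, array([-43.9, -38.4, -29.5])), (109, array([30.5, 38.5, 45.2]))]
-47 [(102, array([-44. , -38.7, -29.5])), (111, array([30.4, 38.3, 45.3]))]
-39 [(100, array([-44. , -39.1, -29.5])), (113, array([30.6, 38. , 45. ]))]
-31 [(109, array([-44.4, -39.2, -29.6])), (108, array([30.6, 37.9, 45.1]))]
-23 [(107, array([-44.4, -39.2, -29.6])), (85, array([30.7, 38.6, 44.1]))]
-15 [(112, array([-44.5, -39.3, -29.5])), (27, array([39.5, 42.9, 44.4]))]
-7 [(62, array([-44.6, -31.5, -25.6])), (7, array([40.7, 42.7, 44.1]))]
```

View pics/w5.png

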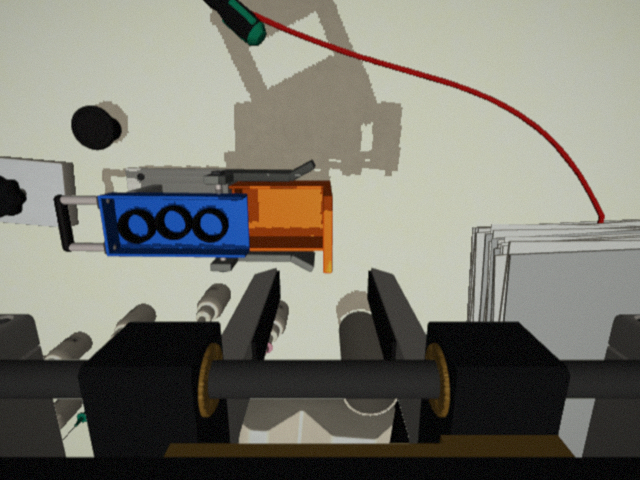

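The bin sits under the lip with its bar near (327,238), 0–1 mm from the nominal home. I'll nudge it low on the back plate with shut fingers to be sure it is fully home.

```bash
python3 -m inch '[3.4,0,0,0,0,0,0,0,0,0,0,0,0,0,0,0,3,0,0,0,0,0,0,5,0,0,0,0,0,0,5,0,0,0,0,0,0,4.2,0,0,0,0,-0.5,0,0,0,0,0,0,-0.4,0,0,0,0,0,0,0,0,0,0,0,0,0]' 10; python3 -m inch '[-0.2,0,0,0,0,0,0,-0.2,0,0,0,0,0,0,-0.2,0,0,0,0,0,0,0,0,0,0,0,0,0]'
```

```text
time_s: 20.85
ee_pos: [0.4417, 0.3302, 0.0484]
eef_rot: [3.137, -0.001, 1.66]
force: [0.1, -0.0, -0.7]
grip_width: 0.0006
time_s: 21.35
ee_pos: [0.4416, 0.3245, 0.0469]
eef_rot: [3.139, -0.001, 1.661]
force: [0.0, 3.9, 2.8]
grip_width: 0.0006
```

```bash
python3 -m inch '[-0.1,0,0,0,0,0,0,-0.1,0,0,0,0,0,0,0,0,0,0,0,0,0]'
```

```text
time_s: 21.72
ee_pos: [0.4423, 0.3239, 0.0477]
eef_rot: [3.137, -0.003, 1.661]
force: [1.2, 12.8, 7.2]
grip_width: 0.0004
```

```bash
python3 -m inch '[1,0,0,0,0,0,0,1.2,0,-1,0,0,0,0,0,0,-5,0,0,0,0,0,0,-6,0,0,0,0,0,0,-5,0,0,0,0,0,0,0,0,0,0,0]'; python3 go.py .45 .068 .22 95 8; python3 - <<'E'
from h import *
P=np.load('w1.npy')
m=(P[...,0]>.40)&(P[...,0]<.53)&(P[...,1]<.055)&(P[...,1]>-.1)
for a in(.008,.03,.045,.055):
    q=P[m&(P[...,2]>a)&(P[...,2]<.2)];print(a,len(q),q.min(0) if len(q) else'',q.max(0) if len(q) else '')
E
```

```text
time_s: 22.48
ee_pos: [0.44, 0.3452, 0.2208]
eef_rot: [3.134, -0.003, 1.661]
force: [0.1, -0.2, -0.9]
grip_width: 0.0002
dist [  10. -277.   -1.] turn/row [ 0.001  -0.0004  0.0004]
[-3.46 -0.19 -0.  ] [-3.46 -0.19 -0.  ] [-3.46 -0.19  0.  ] [-3.46 -0.18  0.  ] [-3.46 -0.18  0.  ] [-3.46 -0.18  0.01] [-3.46 -0.18  0.01] [-3.46 -0.18  0.01] 
0.008 3839 [ 0.40018583 -0.09998215  0.00800933] [0.48502401 0.03094632 0.05527564]
0.03 910 [ 0.42544275 -0.09988249  0.03009804] [0.47010855 0.00676654 0.05527564]
0.045 811 [ 0.42796395 -0.03522091  0.04506899] [0.47010855 0.00676654 0.05527564]
0.055 4 [ 0.43558815 -0.02450902  0.05500248] [ 0.46414316 -0.01393637  0.05527564]
```

```bash
python3 -m inch '[-3.45,-0.2,0,0,0,0,0.43,-3.45,-0.2,0,0,0,0,0.43,-3.45,-0.2,0,0,0,0,0.43,-3.45,-0.2,0,0,0,0,0.43,-3.45,-0.2,0,0,0,0,0.43,-3.45,-0.2,0,0,0,0,0.43,-3.45,-0.2,0,0,0,0,0.43,-3.45,-0.1,0,0,0,0,0.43,0,0,0,0,0,0,0.43,0,0,0,0,0,0,0.43]' 25; python3 wl.py w6 tray_handle tray_hinge station; python3 - <<'E'
from h import *
import pickle
c=pickle.load(open('w6.pkl','rb'));P=np.load('w6.npy')
m=(P[...,2]>.072)&(P[...,2]<.095)&(P[...,1]<.09)&(P[...,1]>.05)&(P[...,0]>.42)&(P[...,0]<.51)&(c['im'].max(-1)<60)
q=P[m];r=cv2.minAreaRect(q[:,:2].astype(np.float32)*1000);print(len(q),r,q.mean(0),q[:,2].max())
E
python3 go.py .465 .068 .059 95 4
```

```text
time_s: 23.72
ee_pos: [0.4489, 0.0683, 0.2159]
eef_rot: [3.141, -0.0, 1.661]
force: [0.4, -0.3, -0.5]
grip_width: 0.0404
tray_handle 0.96 (np.int64(323), np.int64(240)) [0.4615 0.0692 0.0836] at z=0.078 [0.4634 0.069  0.078 ]
tray_hinge 0.74 (np.int64(471), np.int64(237)) [0.4499 0.2087 0.0693] at z=0.066 [0.4505 0.2101 0.066 ]
station 0.94 (np.int64(449), np.int64(222)) [0.4373 0.1852 0.0699] at z=0 [0.4505 0.212  0.    ]
479 ((461.6095886230469, 68.7216796875), (51.49068069458008, 8.353724479675293), 5.089047431945801) [0.46036614 0.06818746 0.08315952] 0.08549550251863963
dist [  16.   -1. -157.] turn/row [ 0.0004 -0.      0.001 ]
[-0.05  0.39  3.93] [-0.05  0.39  3.93] [-0.05  0.39  3.93] [-0.05  0.4   3.93]
```

View pics/w6.png

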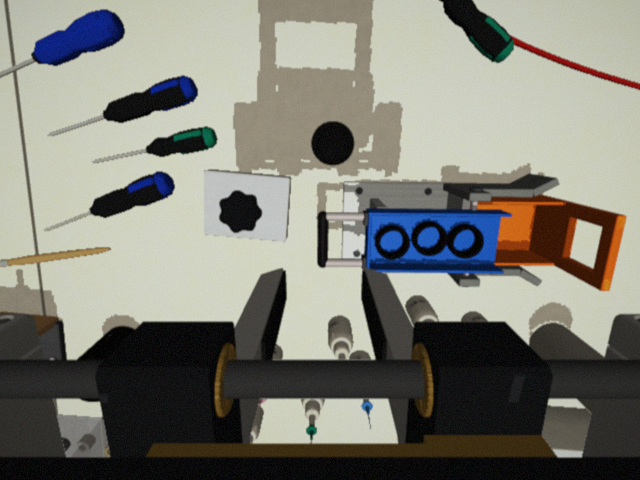

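The bar is at (323,240), and the rings are still in the tray. I'll descend onto it and grip.

```bash
python3 -m inch '[-0.05,1.4,3,0,0,0,0.43,0,0,4,0,0,0,0.43,0,0,4,0,0,0,0.43,0,0,3,0,0,0,0.43,0,0,1.7,0,0,0,0.43,0,0,0,0,0,0,0.3,0,0,0,0,0,0,0,0,0,0,0,0,0,0,0,0,0,0,0,0,0,0,0,0,0,0,0,0]' 25
```

```text
time_s: 25.18
ee_pos: [0.4638, 0.0686, 0.0601]
eef_rot: [3.138, 0.0, 1.661]
force: [-1.8, -0.5, 5.4]
grip_width: 0.0094
```

```bash
python3 -m inch '[0.08,0,-0.7,0,0,0,0,0.11,0,-0.69,0,0,0,0,0.15,0,-0.69,0,0,0,0,0.18,0,-0.68,0,0,0,0,0.22,0,-0.67,0,0,0,0,0.24,0,-0.66,0,0,0,0,0.28,0,-0.64,0,0,0,0,0.31,0,-0.63,0,0,0,0,0,0,0,0,0,0,0]'
```

```text
time_s: 26.3
ee_pos: [0.4625, 0.0837, 0.1142]
eef_rot: [3.138, 0.001, 1.661]
force: [4.5, -7.2, 1.8]
grip_width: 0.0096
```

```bash
python3 -m inch '[0.33,0,-0.61,0,0,0,0,0.37,0,-0.6,0,0,0,0,0.4,0,-0.57,0,0,0,0,0.43,0,-0.56,0,0,0,0,0,0,0,0,0,0,0,0.46,0,-0.53,0,0,0,0,0.48,0,-0.51,0,0,0,0,0,0,0,0,0,0,0,0.51,0,-0.48,0,0,0,0,0.53,0,-0.46,0,0,0,0,0,0,0,0,0,0,0,0,0,0,0,0,0,0]'; python3 -c "
from h import *
o=ctrl.get_obs();print(o['force'],np.abs(o['joint_vel']).max())
c=cam('wrist');print([ (r['score'],r['centre']) for r in ctrl.place_of('wrist','ring_1')])
c=cam('scene');print([ (r['score'],r['centre']) for r in ctrl.place_of('scene','ring_1')])"
```

```text
time_s: 27.8
ee_pos: [0.4599, 0.1178, 0.1585]
eef_rot: [3.136, 0.003, 1.661]
force: [3.0, -14.5, 16.9]
grip_width: 0.009
[  3.04328843 -14.54560547  16.93521109] 0.0019255023230773279
[(0.82, [496.8, 227.8]), (0.71, [464.9, 227.8])]
[(0.62, [233.2, 247.3])]
```

```bash
python3 -m inch '[-0.1,0,-0.12,0,0,0,0,0.52,0,-0.4,0,0,0,0,0,0,0,0,0,0,0,0,0,0,0,0,0,0,0,0,0,0,0,0,0,0,0,0,0,0,0,0,0,0,0,0,0,0,0]'; python3 -c "
from h import *
c=cam('wrist');a=c['im']
c=cam('scene');b=cv2.resize(c['im'][190:300,200:340],(763,600))
cv2.imwrite('pics/r1.png',np.hstack([cv2.resize(a[120:330,250:640],(400,300)),cv2.resize(b,(381,300))])[:,:,::-1])"
```

```text
time_s: 28.88
ee_pos: [0.4593, 0.1228, 0.1628]
eef_rot: [3.136, 0.001, 1.661]
force: [7.2, -5.6, 5.9]
grip_width: 0.009
```

View pics/r1.png

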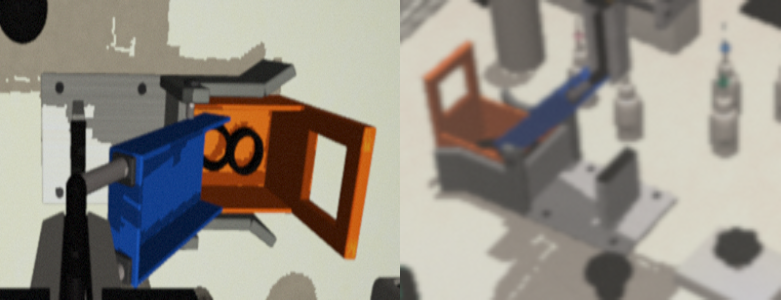

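Two rings show in the bin at (215–250,150), but the third is not visible. I'll raise a bit more, wait and look again.

```bash
python3 -m inch '[0.5,0,-0.41,0,0,0,0,0.54,0,-0.4,0,0,0,0,0,0,0,0,0,0,0,0,0,0,0,0,0,0,0,0,0,0,0,0,0,0,0,0,0,0,0,0,0,0,0,0,0,0,0,0,0,0,0,0,0,0,0,0,0,0,0,0,0,0,0,0,0,0,0,0]'; python3 -c "
from h import *
c=cam('wrist');a=c['im'];print([ (r['score'],r['centre']) for r in ctrl.place_of('wrist','ring_1')])
c=cam('scene');b=c['im'][190:300,200:340]
t=cam('top');d=t['im'][220:310,190:310]
cv2.imwrite('pics/r2.png',np.vstack([cv2.resize(a[120:330,250:640],(800,340)),np.hstack([cv2.resize(b,(400,260),interpolation=2),cv2.resize(d,(400,260),interpolation=2)])])[:,:,::-1])"
```

```text
time_s: 30.22
ee_pos: [0.4584, 0.1335, 0.1708]
eef_rot: [3.136, 0.001, 1.661]
force: [8.5, -2.8, 2.6]
grip_width: 0.0091
[(0.97, [444.0, 221.5]), (0.5, [402.4, 216.7])]
```

View pics/r2.png

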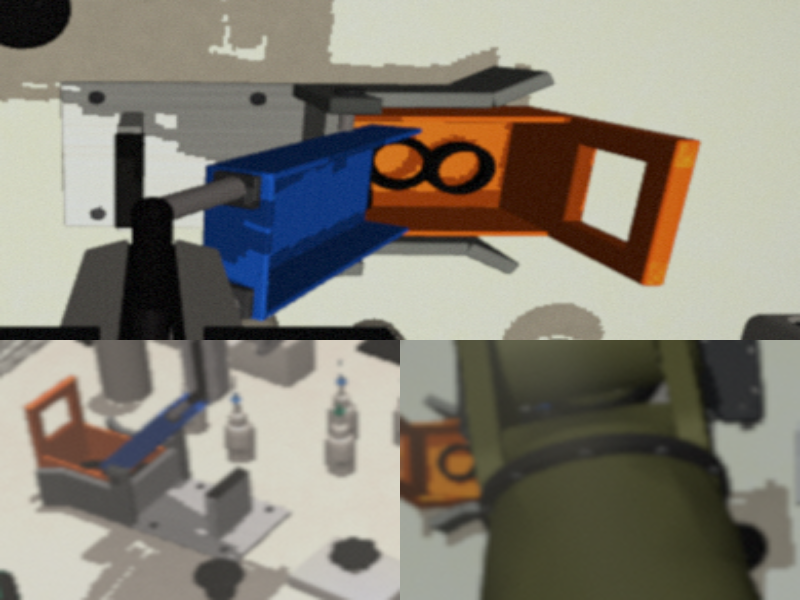

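```bash
python3 -m inch '[0,0,0,0,0,0,0,0,0,0,0,0,0,0,0,0,0,0,0,0,0,0,0,0,0,0,0,0,-0.4,0,0.3,0,0,0,0,-0.57,0,0.4,0,0,0,0,-0.55,0,0.43,0,0,0,0,-0.53,0,0.46,0,0,0,0,-0.51,0,0.48,0,0,0,0,-0.48,0,0.51,0,0,0,0,-0.46,0,0.53,0,0,0,0,-0.43,0,0.56,0,0,0,0,-0.4,0,0.57,0,0,0,0,-0.37,0,0.6,0,0,0,0,-0.33,0,0.61,0,0,0,0,0,0,0,0,0,0,0]'; python3 -c "
from h import *
import pickle
c=cam('wrist');cv2.imwrite('pics/r3.png',c['im'][:,:,::-1]);pickle.dump(c,open('r3.pkl','wb'));P=cloud(c)
for r in ctrl.place_of('wrist','ring_1'): u,v=np.round(r['centre']).astype(int);print(r['score'],u,v,P[v,u])
for r in ctrl.spot_in('wrist','ring_1'): print(r)
m=(c['im'].max(-1)<45)&(P[...,1]>.12)&(P[...,1]<.31)&(P[...,0]>.40)&(P[...,0]<.49)&(P[...,2]>-.01)&(P[...,2]<.12)
q=P[m];print(len(q),np.histogram(q[:,1],8),np.percentile(q[:,2],[5,50,95]))
"
```

```text
time_s: 32.42
ee_pos: [0.4617, 0.0834, 0.1146]
eef_rot: [3.141, 0.0, 1.661]
force: [2.9, -0.8, -0.3]
grip_width: 0.0094
0.83 565 243 [0.45251297 0.28842179 0.00298303]
{'bbox': [563.8, 242.6, 42.5, 35.9], 'score': 0.79}
{'bbox': [545.2, 241.1, 9.9, 19.3], 'score': 0.52}
2397 (array([349,   1,  48, 747, 143, 146, 483, 480]), array([0.12000081, 0.14179551, 0.16359021, 0.18538491, 0.20717961,
       0.22897431, 0.25076901, 0.27256371, 0.29435841])) [0.00994481 0.03206056 0.07233774]
```

```bash
python3 -c "
import cv2
a=cv2.imread('pics/r3.png')[150:330,300:640];cv2.imwrite('pics/r3c.png',cv2.resize(a,(800,424),interpolation=2))"
```

```text
(no output)
```

View pics/r3c.png

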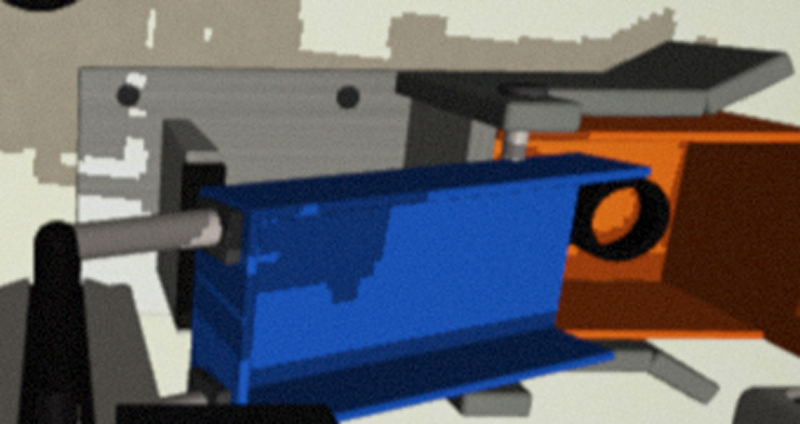

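The tray floor is empty from its closed end to its lip, and a ring shows in the bin at (625,215). I'll lower the rest of the way gently.

```bash
python3 -m inch '[-0.31,0,0.63,0,0,0,0,-0.28,0,0.64,0,0,0,0,-0.24,0,0.66,0,0,0,0,-0.22,0,0.67,0,0,0,0,-0.18,0,0.68,0,0,0,0,-0.15,0,0.65,0,0,0,0,-0.06,0,0.4,0,0,0,0,-0.04,0,0.3,0,0,0,0,-0.04,0,0.3,0,0,0,0,-0.03,0,0.2,0,0,0,0,0,0,0,0,0,0,0]'
```

```text
time_s: 33.95
ee_pos: [0.463, 0.0685, 0.0634]
eef_rot: [3.141, -0.001, 1.661]
force: [-4.2, 5.8, 1.4]
grip_width: 0.0092
```

```bash
python3 -m inch '[-0.03,0,0.15,0,0,0,0,0,0,0.15,0,0,0,0,0,0,0,0,0,0,0]';python3 -m inch '[0,0,0.1,0,0,0,0,0,0,0,0,0,0,0]'
```

```text
time_s: 34.33
ee_pos: [0.464, 0.0686, 0.0625]
eef_rot: [3.138, -0.001, 1.661]
force: [-14.6, 7.2, 30.0]
grip_width: 0.0092
time_s: 34.58
ee_pos: [0.4646, 0.0686, 0.0619]
eef_rot: [3.136, -0.001, 1.661]
force: [-11.7, 8.4, 33.3]
grip_width: 0.0087
```

```bash
python3 -m inch '[0,0,-0.15,0,0,0,0,0,0,0,0,0,0,0,0,0,0,0,0,0,0.2,0,0,0,0,0,0,0.43,0,0,0,0,0,0,0.43,0,0,0,0,0,0,0.43]'; python3 -m inch '[0,0,-2,0,0,0,0.43,0,0,-4,0,0,0,0.43,0,0,-5,0,0,0,0.43,0,0,-5,0,0,0,0.43,0,0,0,0,0,0,0.43]'; python3 wl.py w7 tray_handle tray_hinge bin_bar; python3 go.py .40 .27 .33 95 7
```

```text
time_s: 35.33
ee_pos: [0.4635, 0.0678, 0.0611]
eef_rot: [3.14, 0.0, 1.661]
force: [0.6, -1.2, 0.7]
grip_width: 0.0404
time_s: 35.95
ee_pos: [0.4644, 0.0679, 0.2245]
eef_rot: [3.133, 0.0, 1.661]
force: [0.2, 0.4, -0.3]
grip_width: 0.0402
tray_handle 0.96 (np.int64(328), np.int64(221)) [0.4622 0.072  0.0828] at z=0.078 [0.4632 0.0718 0.078 ]
tray_hinge 0.84 (np.int64(467), np.int64(222)) [0.454  0.2051 0.0703] at z=0.066 [0.4551 0.207  0.066 ]
bin_bar 0.57 (np.int64(608), np.int64(234)) [0.4447 0.3056 0.1147] at z=0.159 [0.4361 0.2681 0.159 ]
dist [-63. 202. 110.] turn/row [-0.      0.      0.0004]
[ 2.96 -0.63 -1.57] [ 2.96 -0.63 -1.57] [ 2.96 -0.63 -1.57] [ 2.96 -0.63 -1.57] [ 2.96 -0.64 -1.57] [ 2.96 -0.64 -1.57] [ 2.96 -0.64 -1.57]
```

```bash
python3 -m inch '[3,-0.6,-1,0,0,0,1,4,-0.6,-1,0,0,0,1,4,-0.6,-1,0,0,0,1,4,-0.6,-1,0,0,0,1,4,-0.6,-1,0,0,0,1,4,-0.6,0,0,0,0,1,3,-0.6,0,0,0,0,1,0,0,0,0,0,0,1,0,0,0,0,0,0,1]'; python3 wl.py w8 bin_bar bin ring_1 tray_handle; python3 binfit.py w8 .105 .13; python3 - <<'E'
from h import *
import pickle
for l in('ring_1',):print([(r['score'],r['bbox']) for r in ctrl.spot_in('wrist',l)])
c=pickle.load(open('w8.pkl','rb'));P=np.load('w8.npy')
th=np.radians(-84.9);ex=np.array([np.cos(th),np.sin(th)]);ey=np.array([-ex[1],ex[0]]);O=np.array([.4503,.2115])
X=(P[...,:2]-O)@np.c_[ex,ey]*1000
m=(X[...,0]>-90)&(X[...,0]<0)&(abs(X[...,1])<29)&(P[...,2]<.045)&(P[...,2]>-.005)&(c['im'].max(-1)<50)
n,lab,st,ce=cv2.connectedComponentsWithStats(m.astype(np.uint8))
for i in range(1,n):
    if st[i,4]>15: k=lab==i;print(st[i],X[k].min(0).round(),X[k].max(0).round(),'z',np.percentile(P[k][:,2],[5,95]).round(3))
for r in ('barrel','cup','tape','bench_stopper'): pass
E
```

```text
time_s: 37.28
ee_pos: [0.3978, 0.3225, 0.2703]
eef_rot: [3.141, 0.001, 1.661]
force: [-0.8, -0.9, 0.5]
grip_width: 0.0941
bin_bar 0.74 (np.int64(305), np.int64(262)) [0.4407 0.308  0.1157] at z=0.159 [0.4259 0.3092 0.159 ]
bin 0.77 (np.int64(274), np.int64(236)) [0.4448 0.2641 0.0166] at z=0.052 [0.4345 0.268  0.052 ]
ring_1 0.85 (np.int64(283), np.int64(242)) [0.4553 0.2747 0.0041] at z=0 [0.4566 0.2742 0.    ]
ring_1 0.76 (np.int64(263), np.int64(235)) [0.4485 0.2482 0.003 ] at z=0 [0.4499 0.2483 0.    ]
tray_handle 0.78 (np.int64(85), np.int64(251)) [0.4608 0.0712 0.0844] at z=0.078 [0.4632 0.0672 0.078 ]
0.105 437 c [442.7 308.2] [65.6  7.9] 4.83 mean [0.4406 0.3083 0.1145] [0.1127 0.116 ]
0.035 811 c [449.1 268.5] [72.3 87.7] 4.76 mean [0.4471 0.2654 0.0456] [0.036  0.0516]
-0.01 1514 c [446.8 261.3] [84.1 83.6] 83.75 mean [0.4513 0.2646 0.0045] [0.0026 0.0092]
[(0.87, [262.1, 237.8, 24.8, 22.2]), (0.76, [285.2, 239.2, 25.0, 20.3]), (0.49, [246.6, 247.0, 12.7, 26.8])]
[241 225  57  36 814] [-82. -15.] [-13.  28.] z [0.008 0.034]
```

```bash
python3 - <<'E'
from h import *
import pickle
c=pickle.load(open('w8.pkl','rb'));P=np.load('w8.npy');d=c['im'].max(-1)
th=np.radians(-84.9);E=np.array([[np.cos(th),-np.sin(th)],[np.sin(th),np.cos(th)]]);O=np.array([.4503,.2115])
X=(P[...,:2]-O)@E*1000
m=(X[...,0]>-90)&(X[...,0]<5)&(abs(X[...,1])<29)&(P[...,2]<.05)&(d<50)
for lo in range(-90,5,8):
    k=m&(X[...,0]>=lo)&(X[...,0]<lo+8)
    if k.any(): print(lo,k.sum(),'z',np.percentile(P[k][:,2],[5,50,95]).round(3),'y',X[k][:,1].min().round(),X[k][:,1].max().round())
for n in('scene','top'):
    cc=cam(n)
    for l in('ring_1','barrel','tape','cup','bench_stopper'):
        for r in ctrl.place_of(n,l)[:4 if l=='ring_1' else 1]:
            o,w=ray(cc,r['centre']);print(n,l,round(r['score'],2),np.round(r['centre']),(o-w*o[2]/w[2])[:2].round(3))
E
```

```text
-82 71 z [0.013 0.016 0.018] y -9.0 18.0
-74 54 z [0.011 0.016 0.017] y -11.0 19.0
-66 57 z [0.011 0.016 0.017] y -11.0 19.0
-58 79 z [0.014 0.017 0.022] y -7.0 15.0
-50 104 z [0.017 0.024 0.027] y -14.0 13.0
-42 60 z [0.012 0.021 0.024] y -15.0 15.0
-34 98 z [0.008 0.012 0.019] y -14.0 15.0
-26 177 z [0.007 0.015 0.035] y -8.0 28.0
-18 114 z [0.008 0.028 0.035] y -3.0 28.0
-10 14 z [0.012 0.023 0.032] y -22.0 -16.0
-2 8 z [0.04  0.044 0.047] y -26.0 -22.0
scene ring_1 0.64 [274. 296.] [0.375 0.077]
scene ring_1 0.51 [234. 244.] [0.464 0.285]
scene barrel 0.73 [415. 272.] [ 0.639 -0.162]
scene tape 0.76 [436. 370.] [ 0.4  -0.34]
scene cup 0.95 [244. 213.] [0.582 0.354]
scene bench_stopper 0.76 [276. 296.] [0.378 0.073]
top ring_1 0.5 [222. 264.] [0.444 0.246]
top ring_1 0.39 [208. 261.] [0.452 0.28 ]
top barrel 0.68 [385. 189.] [ 0.639 -0.159]
top tape 0.94 [459. 286.] [ 0.392 -0.338]
top cup 0.82 [176. 208.] [0.587 0.369]
top bench_stopper 0.8 [295. 294.] [0.37  0.064]
```

Three separate rings show in the bin: one flat, one overlapping it, and one leaning near the front wall. The bystanders haven't moved, and the arm is clear.

```bash
python3 -c "
from station import ctrl
print(ctrl.get_obs()['time_s'],ctrl.hand_in())"
```

```text
the job is handed in; nothing more can be done
38.175 None
```

I finished the job as asked and handed it in at 38.2 s of the 64 s allowed. I lifted the bin off the peg by its sides and set it upright on the bench. I then took it by its bar, pushed it home in the dock and let go. I raised the tray to about 0.93 rad, lowered it to rest while holding it, and let go of the handle.

**Last checks:**
- **Bin:** It met the stop firmly twice, at about 14 N on the bar and about 13 N when I nudged it low on the back plate. The camera puts its bar at station x ≈ -97 mm against a nominal -96, which is within calibration error.
- **Rings:** The tray floor was empty when I last saw it, during lowering. I count all three rings in the bin, from dark depth points and network boxes. The third, leaning by the front wall partly under the lip, was only found with a low score (0.49), and I didn't see it in a picture.
- **Tray:** The handle reads the same height and place as at the start. While I was setting the tray on its rest, the wrist force peaked at about 35 N, below the 120 N limit.
- **Other things:** The barrel, tape, cup and stopper read within about 1–2 cm of their first positions, about the networks' own scatter. I touched none of them.

**Disagreement:** the scene camera once reported the bench stopper as a ring, a false detection.

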